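# Seat a right-angle prism in its three-point mount

### The job

Lift the glass right-angle prism off the cork pad by its black tab, set it gently on the three rest buttons of the grey mount with its square corner pointing into the corner of the ball stops, and let go of it. Then push the red-handled presser slide until its black nose bears on the back of the prism with about 10 N and all three ball stops and all three rests carry load, so that it cannot rock, and leave the presser holding it there. Glass chips: set it down softly, never let the presser squeeze it with more than 18 N, do not tip it over, and leave the wax tin, tape measure and maple block where they are.

Things in the scene. Friction and masses are not known exactly. Their poses are not given: they have to be found in the camera images.
- mount: Fixed grey plate 200 x 164 x 12 mm; origin on the bench (plate x -111 to 89, y -82 to 82 mm), z up; +x runs from the red handle to the corner of the stops. Polished steel domed rests, tops 16 mm above the bench, at (x,y) = (50,0), (17,30), (17,-30) mm. Two blue stop blocks (40 mm above the bench) carry polished balls 30 mm above the bench: two for the prism's +y short face, one for its -y one.
- seat (a point): Where the prism's origin (underside) comes home, axes parallel to the mount's, with the stops at their middle setting: mount (30, 0), 16 mm above the bench. But each blue block is set anywhere up to 3 mm nearer or farther along x, and no reading tells: the prism may come home up to 3 mm off in x and y, so where the presser bears must be felt.
- drop_spot (a point): Good spot to set the prism's origin down first, axes parallel to the mount's: 7 mm short of the seat (mount x 23 mm), 16 mm above the bench, clear of stops (about 3 mm at worst) and presser. If its origin lies at mount x under 17 mm it tips off the rear rests.
- presser (a joint): Presser slide: 0 fully back, grows (m) as pushed along the mount's +x, to 0.062. Its black round nose (30 mm above the bench) is screwed in to a different depth each time: tip at mount x = joint - 30 mm, +-15 mm, not readable. Dry friction holds it where left: about 8 N moves it, only push above that reaches the glass. Once it bears, force climbs steeply; 16 to 20 N of push in all is right.
- presser_handle (a point): Middle of the rear (-x) face of the presser's upright red handle, 50 mm above the bench; handle 36 mm wide (y), 10 mm thick, free face from 36 to 70 mm above the bench. Push this face along the mount's +x. The rails beside it are 28 mm high; the space behind the handle is free.
- cork_pad: Cork pad fixed to the bench, 100 x 130 x 6 mm, on which the prism stands; origin at the centre of its underside.
- prism: Clear glass right-angle prism, upright, 40 mm high, about 0.42 kg; in plan two short faces of 80 mm and a back face of 113 mm. Origin at its underside below the centroid; +x points to the square corner (38 mm off), back face at x = -19 mm, sharp corners at y = +-57 mm. On top an aluminium disc 3 mm thick and over the origin a black tab 34 mm long (x), 12 mm thick (y), 43 to 79 mm above the underside.
- prism_tab (a point): Grasp point in the black tab on the prism, 65 mm above the prism's underside; x along the tab's 34 mm length, y across its 12 mm thickness. Fingertips must stay over 44 mm above the underside.
- wax_tin: Green round tin, 86 mm across, 35 mm high, right of the mount; leave alone. Origin at the underside.
- tape_measure: Yellow tape measure, 92 x 38 x 68 mm, right of the cork pad; leave alone. Origin at the underside.
- white_block: Pale maple block 45 x 58 x 28 mm beyond the cork pad; leave alone. Origin at the underside.
There are look-alikes about, which are no part of the job. What is meant by the prism is not blue or purple, and is the larger of those in its own colour.

How it is judged:
On the way:
1. The prism stands on all three rests, let go, the presser not yet touching it (contact force between prism and mount_c1 above 0.2 N and contact force between prism and mount_c2 above 0.2 N and contact force between prism and mount_c3 above 0.2 N and contact force between each of the fingers, presser and prism below 0.05 N), for 0.2 s.
At the end, for the whole second after the job is handed in: The released prism is at rest and level in the mount, square corner into the stops (within 0.06 rad of the mount's axes, origin within 40 mm of the mount's), with over 0.2 N on each of the three rests, over 0.4 N on each of the three ball stops and over 5 N from the presser (contact force between prism and mount_c1 above 0.2 N and contact force between prism and mount_c2 above 0.2 N and contact force between prism and mount_c3 above 0.2 N and contact force between prism and stop_pair_c0 above 0.4 N and contact force between prism and stop_pair_c1 above 0.4 N and contact force between prism and stop_single_c0 above 0.4 N and contact force between presser and prism above 5 N and linear speed of prism below 0.005 m/s and angle between prism's own z axis and vertical below 0.03 rad and angle between the x axis of prism and the x axis of mount, either way round below 0.06 rad and horizontal distance between prism and mount below 0.04 m); the robot touches nothing.
It fails at once if the presser presses the prism with more than 18 N (contact force between presser and prism above 18 N).
It fails at once if the prism is set down on or knocked against the mount with more than 40 N (contact force between any of mount, stop_pair, stop_single and prism above 40 N).
It fails at once if the prism is tipped by more than 30 degrees (angle between prism's own z axis and vertical above 0.52 rad).
It fails at once if the tin, tape measure or maple block is moved by more than 15 mm (distance of any of wax_tin, tape_measure, white_block from where it was at the start of the episode above 0.015 m).
It also fails if it takes over 70 s, if anything falls off the work surface, if the arm or the gripper's body presses on something with over 40 N, if the wrist force passes 120 N, or if a joint passes its speed limit or range.

### The arm

A 6-joint arm with a two-finger parallel gripper is mounted at the origin on the work surface; the furniture and walls round the work are solid. World frame = base frame: x ahead of the robot, y to its left, z up, the work surface at z = 0. Lengths are in m, angles in rad, forces in N, time in s.
With the tool pointing down it reaches from about 0.3 to 0.825 m from the base axis. Payload 5.4 kg.
Tool frame: the origin (TCP) lies at the very end of the fingers, on their centre line; the grasp point (between the pads) lies 19 mm behind it; z points along the fingers, y is the line along which they close (so a half turn about z gives the same grasp; the last joint's range is limited). The gripper opens to 92 mm and grips with 3 to 60 N. Pads are 20 mm wide; open, the fingers measure 128 mm over their backs; the gripper's body (75 mm by 189 mm) begins 69 mm behind the grasp point.
Start: joints at [1.008, 0.158, 1.597, -0, 1.386, -0.21], TCP at [0.199, 0.54, 0.215] pointing down, gripper open.
Joint ranges: [-2.91, 2.91], [-0.94, 2.29], [0.18, 2.7], [-1.29, 4.43], [0.17, 2.64], [-3, 3]. Speed limits (rad/s): [2.57, 2.57, 3.14, 3.14, 3.14, 3.14].

### API

Orientations are given as a unit quaternion [w, x, y, z].
In Python, from plant import ctrl gives the robot as it stands. The module is installed in compiled form; this text tells all that it offers.
- The arm moves only by the tool servo_tool, never from a script. Its argument "motion" is a list that holds one entry, the list of rows, each a list of 4 numbers: the shift along the tool's x, y, z each as a share of 0.02 m, from -1 to 1, then the turn about the tool's z as a share of 4 degrees, from -1 to 1. A call has 1 to 10 rows; each row shifts and turns the commanded pose from where the row before left it, along the tool's axes as they then stand; what a row does not reach is not made up. A row lasts 1/12 s, in which the tool goes at most 41.7 mm and 7.16 degrees, less where a joint would pass 70% of its speed; a pose out of reach is approached as far as the arm can. A call with a number of a shift or a turn outside -1 to 1 is refused whole. A call with a gripper value outside its range is refused whole. "gripper" is the gripper's target within -1 to 1 (shut at 1, half-way at 0, fully open at -1), set as the call begins (left out, the last holds). The fingers move at their own pace and stop on an object; "grip_force" is the grip in N (left out, the last holds). Time passes only in rows, so rows that do not move let the fingers close. It gives the time, the measured TCP pose, the force, the opening and the grip force at its end, in the units of the state.
- ctrl.observe(): the state, without advancing time (a new reading comes with each control period).
- ctrl.snapshot(name): name is "scene" or "top" or "wrist"; returns a dict with "color" (384x512x3 uint8, red, green, blue), "range_z" (384x512 float32, m along the optical axis (not along the pixel's ray), 0 where there is no reading), "intrinsics" (3x3 intrinsics, pixels), "dist_coeffs" ([k1, k2, p1, p2, k3] as OpenCV has them; the pictures are not rectified), "cam_to_world" (4x4, takes a point from camera to world coordinates); the wrist camera has in their place "tool_from_camera" (4x4, takes a point from camera to tool coordinates, whose origin is the TCP and whose axes are the flange's). Camera axes: x right, y down, z forward; pixel columns grow to the right and rows downward; lengths in m; the calibration is good to about 2 mm. A picture is of the moment at which its call begins: read the wrist's pose just before it.
- ctrl.close_job(): hands the job in; it is judged then, once.
The state is a dict: "time_s": time; "q": joint angles; "joint_velocities": joint speeds; "joint_efforts": joint torques, N m; "position": TCP position; "tcp_rot": TCP orientation; "ft_force": force on the tool from outside, world axes, zero at the start; "ft_torque": the same for the moment, N m; "width": finger opening in m; "gripper_force": force on a finger pad.
Only numpy, scipy, OpenCV 4.12 (cv2) and the standard library are available. Lean on these libraries where they do the work, as an engineer would, in place of code of your own. Each camera call takes 0.05 s, during which the arm holds its last target. There are 200 camera calls.

## Working session

There is one attempt and no reset: what is moved stays moved. The work goes in short steps, Python scripts to look and compute and a tool call to move; the robot and the scene stay as the last step left them, time stands still between calls to the robot, and variables do not carry over. Pictures are saved under pics/ and viewed, at most 10 in all, crops included, and the job is handed in when it is done.

Besides the shell and the picture viewer there is one more tool, called as name([rows], argument=value, ...), one row to a line, values as JSON. servo_tool: Moves the arm, as the interface text tells. Shift numbers are shares of 0.02 m and turn numbers shares of 4 degrees, none past 1 either way. Its arguments: {"type":"object","properties":{"motion":{"type":"array"},"gripper":{"type":"number"},"grip_force":{"type":"number"}},"required":["motion"]}

```bash
mkdir -p pics && ls && cat > h.py <<'E'
import numpy as np, cv2, pickle
from plant import ctrl
def snap(n):
    o=ctrl.observe(); s=ctrl.snapshot(n); s=dict(s); s['obs']=o
    if 'cam_to_world' not in s:
        w,x,y,z=o['tcp_rot']
        from scipy.spatial.transform import Rotation as R
        T=np.eye(4);T[:3,:3]=R.from_quat([x,y,z,w]).as_matrix();T[:3,3]=o['position']
        s['cam_to_world']=T@np.array(s['tool_from_camera'])
    return s
def rays(s,px):
    px=np.asarray(px,float).reshape(-1,1,2)
    n=cv2.undistortPoints(px,np.array(s['intrinsics']),np.array(s['dist_coeffs']))[:,0]
    T=np.array(s['cam_to_world']);d=np.c_[n,np.ones(len(n))]@T[:3,:3].T
    return T[:3,3],d
def onplane(s,px,z):
    c,d=rays(s,px); return c+d*((z-c[2])/d[:,2])[:,None]
def bydepth(s,px):
    c,d=rays(s,px); p=np.asarray(px).reshape(-1,2).astype(int)
    return c+d*s['range_z'][p[:,1],p[:,0]][:,None]
def proj(s,P):
    T=np.linalg.inv(np.array(s['cam_to_world']))
    r=cv2.Rodrigues(T[:3,:3])[0]
    return cv2.projectPoints(np.asarray(P,float).reshape(-1,3),r,T[:3,3],np.array(s['intrinsics']),np.array(s['dist_coeffs']))[0][:,0]
def tri(obs):
    A=np.zeros((3,3));b=np.zeros(3)
    for s,p in obs:
        c,d=rays(s,p);d=d[0]/np.linalg.norm(d[0]);M=np.eye(3)-np.outer(d,d);A+=M;b+=M@c
    return np.linalg.solve(A,b)
def save(n,f): pickle.dump(n,open(f,'wb'))
def load(f): return pickle.load(open(f,'rb'))
E
python3 - <<'E'
from h import *
for n in ('scene','top'):
    s=snap(n);save(s,n+'.pkl');cv2.imwrite(f'pics/{n}.png',cv2.resize(s['color'][:,:,::-1],(800,600)))
    print(n,np.round(s['cam_to_world'],3),s['intrinsics'][0],s['dist_coeffs'])
print(ctrl.observe())
E
```

```text
pics
scene [[ 0.826 -0.344  0.446 -0.037]
 [-0.563 -0.531  0.633 -0.871]
 [ 0.019 -0.774 -0.632  0.762]
 [ 0.     0.     0.     1.   ]] [377.27387294   0.         257.68553072] [-0.05959176  0.          0.          0.          0.        ]
top [[ 0.004 -0.997  0.076  0.352]
 [-1.    -0.004 -0.005 -0.175]
 [ 0.005 -0.076 -0.997  1.519]
 [ 0.     0.     0.     1.   ]] [439.62260783   0.         256.53957692] [-0.09451412  0.          0.          0.          0.        ]
{'time_s': 0.1, 'q': array([ 1.00790782e+00,  1.58982967e-01,  1.59804086e+00, -1.25501645e-05,
        1.38619708e+00, -2.10086357e-01]), 'joint_velocities': array([-0.00021465, -0.00351872, -0.00309859, -0.00076068,  0.00136142,
       -0.00018753]), 'joint_efforts': array([ 8.88167278e-05, -3.86503673e+01, -3.22958815e+01,  7.03112455e-02,
        3.39027587e-02, -8.24848797e-06]), 'position': array([0.1984021 , 0.53911401, 0.21375187]), 'tcp_rot': array([-3.01163029e-04,  1.75486446e-01,  9.84481510e-01, -7.56402798e-04]), 'ft_force': array([ 0.39602996, -0.03720173,  0.05244932]), 'ft_torque': array([ 0.01026256,  0.05693839, -0.00579007]), 'gripper_force': 0.0, 'width': 0.09219343516275783}
```

View pics/scene.png

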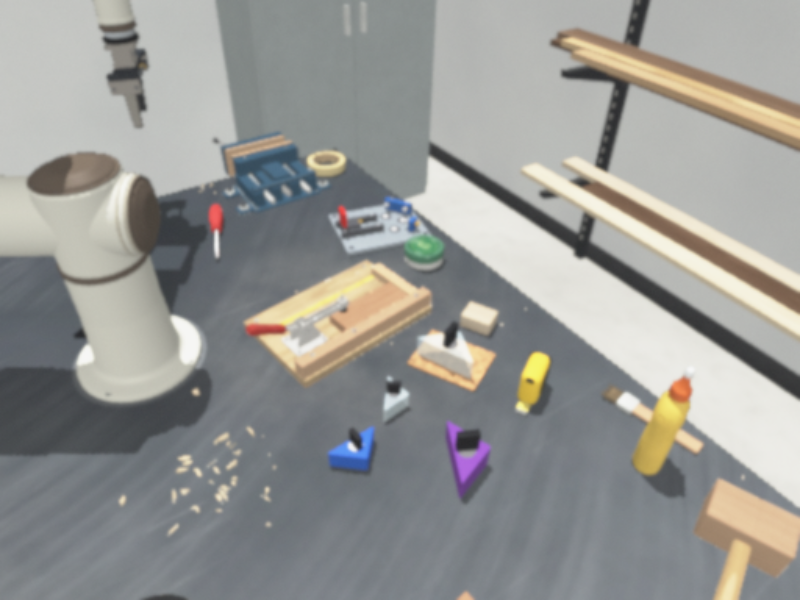

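View pics/top.png

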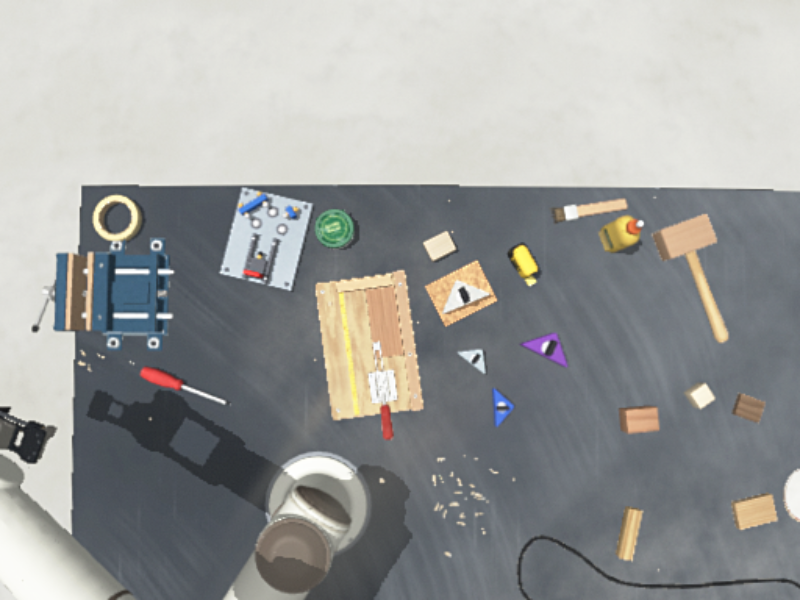

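The top view shows these prisms (pixels in the 800x600 picture):
- Clear prism on the cork pad, at (464,294) in top and (450,350) in scene.
- Smaller clear prism on the bench, at (474,360).
- Blue prism, at (502,405).
- Purple prism, at (547,348).

By the description I choose the one on the cork. The mount is at (268,238), with its handle at (255,273) and its stops at the upper edge.

```bash
python3 - <<'E'
from h import *
t=load('top.pkl');s=load('scene.pkl')
f=512/800
for n,p in dict(prism=(464,294),small=(474,360),handle=(255,273),bigstop=(254,203),smstop=(292,212)).items():
    print(n,np.round(onplane(t,[np.array(p)*f],0.05)[0],3),np.round(bydepth(t,np.array([p])*f)[0],3))
a=t['color'][165:215,265:325];b=s['color'][190:255,250:325]
a=cv2.resize(a,(480,400),interpolation=2);b=cv2.resize(b,(460,400),interpolation=2)[:, :320]
c1=t['color'][115:195,135:235];
c=np.hstack([cv2.resize(a,(400,333)),cv2.resize(c1,(400,333),interpolation=2)])
cv2.imwrite('pics/c1.png',c[:,:,::-1])
E
```

```text
prism [ 0.461 -0.317  0.05 ] [ 0.459 -0.313  0.086]
small [ 0.32  -0.338  0.05 ] [ 0.32  -0.337  0.059]
handle [0.505 0.133 0.05 ] [0.503 0.129 0.073]
bigstop [0.658 0.139 0.05 ] [0.659 0.14  0.045]
smstop [0.638 0.056 0.05 ] [0.64  0.057 0.041]
```

View pics/c1.png

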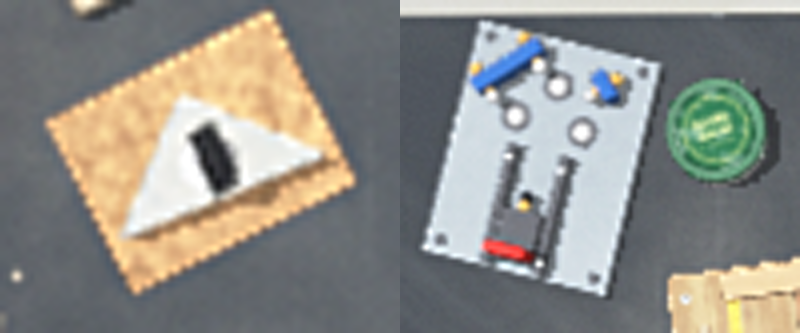

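The crop confirms it: a clear, larger prism on the cork, with its black tab at crop (215,158) and its square corner at (185,97). Mount +x points up and slightly right, about -14° yaw; the prism is at about +14°.

```bash
python3 - <<'E'
from h import *
w=ctrl.snapshot('wrist');print(np.round(w['tool_from_camera'],3),np.round(w['intrinsics'],1),w['dist_coeffs'])
t=load('top.pkl')
# plate via depth: points with height ~12mm in region ; tab via dark
H,W=384,512
u,v=np.meshgrid(np.arange(W),np.arange(H));px=np.c_[u.ravel(),v.ravel()].astype(float)
P=bydepth(t,px).reshape(H,W,3)
hsv=cv2.cvtColor(t['color'],cv2.COLOR_RGB2HSV)
def rect(m,z,name):
    m=cv2.morphologyEx(m.astype(np.uint8),cv2.MORPH_OPEN,np.ones((2,2)))
    c=max(cv2.findContours(m,0,1)[0],key=cv2.contourArea)
    w=onplane(t,c[:,0].astype(float),z)[:,:2]
    print(name,cv2.contourArea(c),cv2.minAreaRect((w*1000).astype(np.float32)))
roi=np.zeros((H,W),bool);roi[115:195,135:205]=1
rect(roi&(hsv[...,2]>135)&(hsv[...,1]<60),0.012,'plate')
roi=np.zeros((H,W),bool);roi[178:198,285:308]=1
rect(roi&(hsv[...,2]<90),0.085,'tab')
rect(roi&(P[...,2]>.07),0.085,'tab depth')
roi[:]=0;roi[165:180,150:176]=1
rect(roi&(hsv[...,1]>150)&(hsv[...,2]>120),0.07,'handle')
roi[:]=0;roi[165:215,268:325]=1
rect(roi&(hsv[...,1]>60)&(hsv[...,2]>120),0.006,'cork')
E
```

```text
[[ 0.    -0.955 -0.296  0.084]
 [ 1.     0.     0.     0.001]
 [-0.    -0.296  0.955 -0.171]
 [ 0.     0.     0.     1.   ]] [[316.3   0.  257.5]
 [  0.  316.3 188.9]
 [  0.    0.    1. ]] [-0.07394269  0.          0.          0.          0.        ]
plate 1898.5 ((584.147216796875, 116.33360290527344), (165.3546905517578, 200.67332458496094), 76.9077377319336)
tab 25.0 ((454.6521911621094, -315.97491455078125), (30.761024475097656, 11.776061058044434), 26.43726348876953)
tab depth 28.5 ((455.3326721191406, -316.23162841796875), (32.2197265625, 12.830405235290527), 21.649133682250977)
handle 19.0 ((500.17059326171875, 133.18101501464844), (10.023387908935547, 33.686546325683594), 0.1698223203420639)
cork 1061.0 ((464.6877746582031, -316.6903381347656), (102.10165405273438, 130.7356719970703), 26.635709762573242)
```

servo_tool([
  [[-1, -0.51, 0, 0], [-1, -0.51, 0, 0], [-1, -0.51, 0, 0], [-1, -0.51, 0, 0], [-1, -0.51, 0, 0], [-1, -0.51, 0, 0], [-1, -0.51, 0, 0], [-1, -0.51, 0, 0], [-1, -0.51, 0, 0], [-1, -0.51, 0, 0]],
])

```text
time_s: 0.98
position: [0.3516, 0.3737, 0.2143]
tcp_rot: [-0.0, 0.175, 0.984, -0.0]
ft_force: [-0.7, 0.4, -0.2]
width: 0.0918
gripper_force: 0.0
```

servo_tool([
  [[-1, -0.51, 0, 0], [-1, -0.51, 0, 0], [-1, -0.51, 0, 0], [-1, -0.51, 0, 0], [-1, -0.51, 0, 0], [-1, -0.51, 0, 0], [-1, -0.51, 0, 0], [-1, -0.51, 0, 0], [-1, -0.51, 0, 0], [-0.5, -0.5, 0, 0]],
])

```text
time_s: 1.82
position: [0.4956, 0.2121, 0.2143]
tcp_rot: [0.0, 0.176, 0.984, -0.0]
ft_force: [0.9, 0.3, -0.0]
width: 0.0916
gripper_force: 0.0
```

servo_tool([
  [[-1, -0.51, 0, 0], [-1, -0.51, 0, 0], [-0.5, -0.3, 0, 0], [0, 0, 0, 0], [0, 0, 0, 0]],
])

```text
time_s: 2.23
position: [0.5317, 0.1716, 0.2143]
tcp_rot: [-0.001, 0.176, 0.984, 0.0]
ft_force: [-0.6, -0.8, -0.1]
width: 0.0918
gripper_force: 0.0
```

```bash
python3 - <<'E'
from h import *
s=snap('wrist');save(s,'w1.pkl');o=s['obs'];print(o['time_s'],o['position'],o['tcp_rot'],o['q'])
cv2.imwrite('pics/w1.png',cv2.resize(s['color'][:,:,::-1],(800,600)))
E
```

```text
2.2333 [0.53170322 0.1716111  0.21427404] [-5.59111426e-04  1.75927824e-01  9.84402903e-01  1.11963658e-04] [ 9.56140448e-02  1.17446924e-01  1.64293930e+00  5.25907680e-04
  1.38222317e+00 -1.12158465e+00]
```

View pics/w1.png

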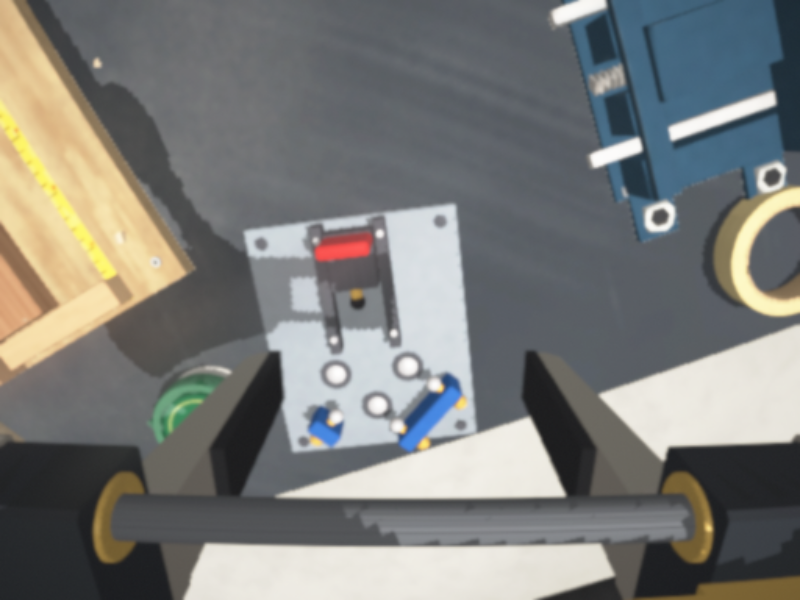

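The wrist view is clear. In the 800x600 picture:
- Rests at (335,373), (408,366) and (377,405).
- Red handle at (343,247) and nose at (357,298).
- Stop blocks at (430,412) and (325,427).
- Plate corners at (245,230), (457,205), (475,432) and (293,451).

I'll take a second view on the way to the prism.

servo_tool([
  [[-0.2, -1, 0, 0], [-0.2, -1, 0, 0], [-0.2, -1, 0, 0], [-0.2, -1, 0, 0], [0, 0, 0, 0], [0, 0, 0, 0]],
])

```text
time_s: 2.78
position: [0.5189, 0.0916, 0.2147]
tcp_rot: [-0.0, 0.176, 0.984, 0.0]
ft_force: [0.7, 0.3, -0.1]
width: 0.0917
gripper_force: 0.0
```

```bash
python3 - <<'E'
from h import *
from scipy.optimize import least_squares
w1=load('w1.pkl');w2=snap('wrist');save(w2,'w2.pkl')
f=512/800
guess=onplane(w1,np.array([(335,373),(408,366),(377,405)])*f,0.016)
cs=[]
for w in (w1,w2):
    g=cv2.cvtColor(w['color'],cv2.COLOR_RGB2GRAY)
    p0=proj(w,guess);out=[]
    for p in p0:
        x,y=np.round(p).astype(int);r=14
        c=cv2.resize(g[y-r:y+r+1,x-r:x+r+1],None,fx=8,fy=8,interpolation=cv2.INTER_CUBIC)
        # bright dome: threshold relative
        h=cv2.HoughCircles(cv2.GaussianBlur(c,(0,0),4),cv2.HOUGH_GRADIENT,1,100,param1=80,param2=12,minRadius=40,maxRadius=95)
        out.append((h[0,0,:2]+.5)/8-.5+[x-r,y-r]); print(np.round(p,1),np.round(out[-1],1),h[0,0,2]/8)
    cs.append(np.array(out))
R=np.array([tri([(w1,a),(w2,b)]) for a,b in zip(*cs)]);print('tri rests',R.round(4))
A=onplane(w1,cs[0],.016);B=onplane(w2,cs[1],.016);print(A.round(4),B.round(4))
m=np.array([[17,-30],[17,30],[50,0]])/1000
def fit(M,W):
    M0=M-M.mean(0);W0=W-W.mean(0);a=np.arctan2((M0[:,0]*W0[:,1]-M0[:,1]*W0[:,0]).sum(),(M0*W0).sum())
    c,s=np.cos(a),np.sin(a);Rm=np.array([[c,-s],[s,c]]);t=W.mean(0)-Rm@M.mean(0)
    return np.degrees(a),t,((M@Rm.T+t-W)*1e3).round(1)
print(fit(m,A[:,:2]));print(fit(m,B[:,:2]))
# plate corners
for w in (w1,w2):
    hsv=cv2.cvtColor(w['color'],cv2.COLOR_RGB2HSV)
    c0=onplane(w1,np.array([(245,230),(457,205),(475,432),(293,451)])*f,.012)
    q=proj(w,c0).astype(np.float32);g=cv2.cvtColor(w['color'],cv2.COLOR_RGB2GRAY)
    q=cv2.cornerSubPix(g,q.reshape(-1,1,2).copy(),(4,4),(-1,-1),(3,50,.01))[:,0]
    C=onplane(w,q,.012);print(C[:,:2].round(4).tolist(),fit(np.array([[-111,-82],[-111,82],[89,82],[89,-82]])/1000,C[:,:2]))
print(w2['obs']['position'])
E
```

```text
Traceback (most recent call last):
TypeError: 'NoneType' object is not subscriptable
```

```bash
python3 - <<'E'
from h import *
w1=load('w1.pkl');w2=load('w2.pkl');f=512/800
g0=onplane(w1,np.array([(377,395)])*f,.016)
ims=[]
for w in (w1,w2):
    x,y=np.round(proj(w,g0)[0]).astype(int);print(x,y)
    ims.append(cv2.resize(w['color'][y-75:y+50,x-50:x+50],(400,500),interpolation=cv2.INTER_CUBIC))
cv2.imwrite('pics/c2.png',np.hstack(ims)[:,:,::-1])
E
```

```text
241 253
302 242
```

View pics/c2.png

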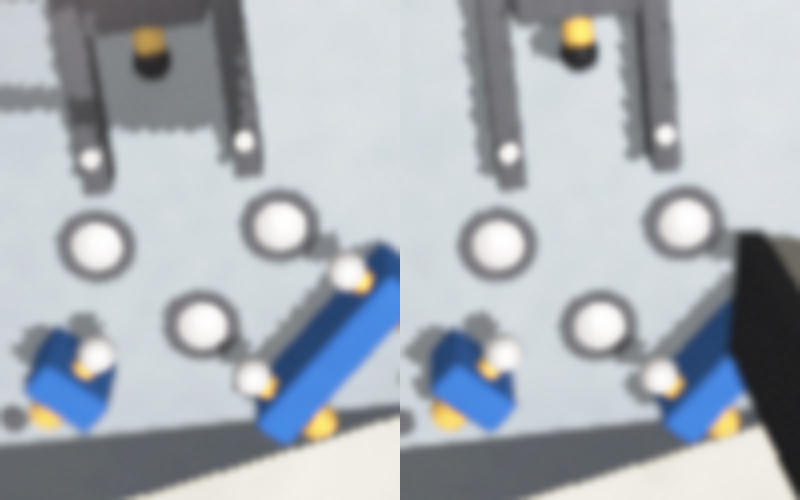

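Domes and stop balls show as white blobs. In the left crop the rests are at (97,246), (279,226) and (200,324). The balls are at (350,272), (254,378) and (96,355), and the nose at (152,62). The finger hides one ball in the second view.

```bash
cat >> h.py <<'E'
def fit(M,W):
    M0=M-M.mean(0);W0=W-W.mean(0);a=np.arctan2((M0[:,0]*W0[:,1]-M0[:,1]*W0[:,0]).sum(),(M0*W0).sum())
    c,s=np.cos(a),np.sin(a);Rm=np.array([[c,-s],[s,c]]);t=W.mean(0)-Rm@M.mean(0)
    return np.degrees(a).round(2),t.round(4),((M@Rm.T+t-W)*1e3).round(1).tolist()
def blob(w,p,r=9,dark=False,thr=None):
    x,y=np.round(p).astype(int);k=8
    g=cv2.cvtColor(w['color'],cv2.COLOR_RGB2HSV)[y-r:y+r+1,x-r:x+r+1].astype(np.float32)
    v=g[...,2] if dark else np.minimum(w['color'][y-r:y+r+1,x-r:x+r+1].min(-1),255).astype(np.float32)
    v=cv2.resize(v,None,fx=k,fy=k,interpolation=cv2.INTER_CUBIC)
    m=(v<(thr or 60)) if dark else (v>(thr or 222))
    n,l,st,ce=cv2.connectedComponentsWithStats(m.astype(np.uint8))
    c0=np.array([r+.5,r+.5])*k
    i=1+np.argmin([np.hypot(*(c-c0))-.5*np.sqrt(a) for c,a in zip(ce[1:],st[1:,4])])
    return (ce[i]+.5)/k-.5+[x-r,y-r],np.sqrt(st[i,4])/k
E
python3 - <<'E'
from h import *
w1=load('w1.pkl');w2=load('w2.pkl')
c1=np.array([(97,246),(279,226),(200,324),(350,272),(254,378),(96,355)])/4+[191,178]
c2=np.array([(98,246),(284,224),(198,324),(0,0),(260,378),(103,355)])/4+[252,167]
h=[.016]*3+[.03]*3
b1=[blob(w1,p,9 if i<3 else 6,thr=222 if i<3 else 215) for i,p in enumerate(c1)]
b2=[blob(w2,p,9 if i<3 else 6,thr=222 if i<3 else 215) if i!=3 else None for i,p in enumerate(c2)]
for i in range(6):
    a=b1[i];b=b2[i]
    print(i,a[0].round(1),round(a[1],1),onplane(w1,[a[0]],h[i])[0].round(4), '' if b is None else (b[0].round(1),round(b[1],1),onplane(w2,[b[0]],h[i])[0].round(4),'tri',tri([(w1,a[0]),(w2,b[0])]).round(4)))
m=np.array([[17,-30],[17,30],[50,0]])/1000
for w,b in((w1,b1),(w2,b2)):
    print(fit(m,onplane(w,[x[0] for x in b[:3]],.015)[:,:2]))
f=512/800
for w in (w1,w2):
    c0=onplane(w1,np.array([(245,230),(457,205),(475,432),(293,451)])*f,.012)
    q=proj(w,c0).astype(np.float32);g=cv2.cvtColor(w['color'],cv2.COLOR_RGB2GRAY)
    q=cv2.cornerSubPix(g,q.reshape(-1,1,2).copy(),(4,4),(-1,-1),(3,50,.01))[:,0]
    k=slice(0,2) if w is w2 else slice(0,4)
    C=onplane(w,q,.012);print(C[:,:2].round(4).tolist(),fit(np.array([[-111,-82],[-111,82],[89,82],[89,-82]])[k]/1000,C[k,:2]))
E
```

```text
0 [215. 239.] 9.1 [0.6048 0.0878 0.016 ] (array([276.4, 227.7]), np.float64(9.2), array([0.6047, 0.0873, 0.016 ]), 'tri', array([0.6058, 0.0871, 0.0136]))
1 [261. 234.] 9.2 [0.6184 0.1459 0.016 ] (array([323. , 222.3]), np.float64(9.1), array([0.6183, 0.1453, 0.016 ]), 'tri', array([0.6195, 0.1455, 0.0135]))
2 [241.5 258.8] 8.7 [0.6434 0.1094 0.016 ] (array([301.8, 247.8]), np.float64(8.8), array([0.6433, 0.1089, 0.016 ]), 'tri', array([0.6446, 0.1088, 0.0136]))
3 [277.7 245.7] 6.1 [0.6345 0.162  0.03  ] 
4 [253.8 272.4] 5.9 [0.6601 0.1208 0.03  ] (array([316.7, 261. ]), np.float64(5.7), array([0.6602, 0.1217, 0.03  ]), 'tri', array([0.6577, 0.1217, 0.0341]))
5 [215.1 266.7] 6.1 [0.6352 0.0772 0.03  ] (array([278.5, 255.5]), np.float64(6.6), array([0.6356, 0.0785, 0.03  ]), 'tri', array([0.6322, 0.0792, 0.036 ]))
(np.float64(-13.21), array([0.5954, 0.1205]), [[-0.1, -0.1], [-0.1, 0.2], [0.2, -0.1]])
(np.float64(-13.14), array([0.5953, 0.1202]), [[-0.1, -0.1], [-0.1, 0.2], [0.2, -0.1]])
[[0.4705, 0.0656], [0.5076, 0.2241], [0.7015, 0.1788], [0.6637, 0.0201]] (np.float64(-13.23), array([0.5966, 0.1196]), [[-0.8, -0.4], [-0.4, 0.8], [0.5, 0.3], [0.7, -0.6]])
[[0.4704, 0.0656], [0.5077, 0.2241], [0.7004, 0.1784], [0.6632, 0.0204]] (np.float64(-13.22), array([0.5971, 0.1195]), [[-0.1, -0.6], [0.1, 0.6]])
```

servo_tool([
  [[0, 0, 0, 1], [0, 0, 0, 1], [0, 0, 0, 1], [0, 0, 0, 1], [0, 0, 0, 1], [0, 0, 0, 1], [0, 0, 0, 1], [0, 0, 0, 1], [0, 0, 0, 1], [0, 0, 0, 1]],
])

```text
time_s: 3.67
position: [0.5192, 0.0926, 0.2146]
tcp_rot: [-0.0, 0.502, 0.865, 0.0]
ft_force: [0.4, 0.7, -0.4]
width: 0.092
gripper_force: 0.0
```

servo_tool([
  [[0, 0, 0, 1], [0, 0, 0, 1], [0, 0, 0, 1], [0, 0, 0, 1], [0, 0, 0, 1], [0, 0, 0, 1], [0, 0, 0, 1], [0, 0, 0, 1], [0, 0, 0, 1], [0, 0, 0, 1]],
])

```text
time_s: 4.5
position: [0.5193, 0.0926, 0.2146]
tcp_rot: [-0.0, 0.768, 0.641, 0.0]
ft_force: [0.7, -0.7, -0.7]
width: 0.0922
gripper_force: 0.0
```

servo_tool([
  [[0, 0, 0, 1], [0, 0, 0, 1], [0, 0, 0, 1], [0, 0, 0, 1], [0, 0, 0, 1], [0, 0, 0, 1], [0, 0, 0, 1], [0, 0, 0, 1], [0, 0, 0, 1], [0, 0, 0, 1]],
])

```text
time_s: 5.33
position: [0.5192, 0.0926, 0.2146]
tcp_rot: [-0.0, 0.941, 0.34, 0.0]
ft_force: [0.3, 1.1, 0.4]
width: 0.0919
gripper_force: 0.0
```

servo_tool([
  [[0, 0, 0, 1], [0, 0, 0, 1], [0, 0, 0, 1], [0, 0, 0, 1], [0, 0, 0, 1], [0, 0, 0, 0], [0, 0, 0, 0]],
])

```text
time_s: 5.92
position: [0.5193, 0.0921, 0.2146]
tcp_rot: [-0.0, 0.985, 0.174, -0.0]
ft_force: [-0.1, -0.2, -0.3]
width: 0.0922
gripper_force: 0.0
```

```bash
python3 - <<'E'
from h import *
w=snap('wrist');save(w,'w3.pkl');o=w['obs'];print(o['position'],o['tcp_rot'],o['q'][5])
a=np.radians(-13.2);Rm=np.array([[np.cos(a),-np.sin(a)],[np.sin(a),np.cos(a)]]);t=np.array([.5955,.1203])
m=np.array([[17,-30],[17,30],[50,0]])/1000
G=np.c_[m@Rm.T+t,[.015]*3];p0=proj(w,G);print(p0.round(1))
b=[blob(w,p,10) for p in p0];print(b)
print(fit(m,onplane(w,[x[0] for x in b],.015)[:,:2]))
w1=load('w1.pkl')
print([tri([(w1,blob(w1,q,9)[0]),(w,x[0])]).round(4) for q,x in zip(proj(w1,G),b)])
M=np.array([[-111,-82],[-111,82],[89,82],[89,-82]])/1000
q=proj(w,np.c_[M@Rm.T+t,[.012]*4]).astype(np.float32);print(q)
E
```

```text
[0.51926853 0.0921142  0.21455218] [-1.75102969e-04  9.84826551e-01  1.73541441e-01 -3.94280350e-05] 1.1678890319897175
[[288.6  96.8]
 [244.   66.3]
 [283.2  55.7]]
[(array([289.11697575,  95.98274786]), np.float64(11.464619487798101)), (array([244.54803638,  65.49466575]), np.float64(11.787838012120798)), (array([283.66592567,  54.95256213]), np.float64(11.707369473968095))]
(np.float64(-13.19), array([0.5965, 0.1201]), [[-0.1, -0.1], [-0.0, 0.1], [0.1, -0.0]])
[array([0.6063, 0.0868, 0.0124]), array([0.62  , 0.1454, 0.0126]), array([0.6454, 0.1085, 0.0122])]
[[264.36676 208.16508]
 [149.42055 137.22237]
 [239.4567  -20.6502 ]
 [362.58777  68.51299]]
```

servo_tool([
  [[-0.55, 1, 0, 0], [-0.55, 1, 0, 0], [-0.55, 1, 0, 0], [-0.55, 1, 0, 0], [-0.55, 1, 0, 0], [-0.55, 1, 0, 0], [-0.55, 1, 0, 0], [-0.55, 1, 0, 0], [-0.55, 1, 0, 0]],
])

```text
time_s: 6.72
position: [0.4871, -0.1126, 0.2147]
tcp_rot: [-0.0, 0.985, 0.173, 0.0]
ft_force: [-0.1, -0.0, 0.8]
width: 0.0918
gripper_force: 0.0
```

servo_tool([
  [[-0.55, 1, 0, 0], [-0.55, 1, 0, 0], [-0.55, 1, 0, 0], [-0.55, 1, 0, 0], [-0.55, 1, 0, 0], [-0.55, 1, 0, 0], [-0.55, 1, 0, 0], [0, 0, 0, 0], [0, 0, 0, 0]],
])

```text
time_s: 7.47
position: [0.4621, -0.2701, 0.2145]
tcp_rot: [-0.0, 0.985, 0.172, 0.0]
ft_force: [-0.3, 0.4, -0.4]
width: 0.0919
gripper_force: 0.0
```

```bash
python3 - <<'E'
from h import *
s=snap('wrist');save(s,'p1.pkl');o=s['obs'];print(o['time_s'],o['position'],o['tcp_rot'],o['q'])
cv2.imwrite('pics/p1.png',cv2.resize(s['color'][:,:,::-1],(800,600)))
E
```

```text
7.4667 [ 0.46209245 -0.27007423  0.21446691] [-3.22645834e-04  9.85162619e-01  1.71623164e-01  2.57215219e-05] [-7.55112294e-01  5.57790171e-02  1.70833174e+00  4.36272506e-04
  1.37796740e+00  4.70646219e-01]
```

View pics/p1.png

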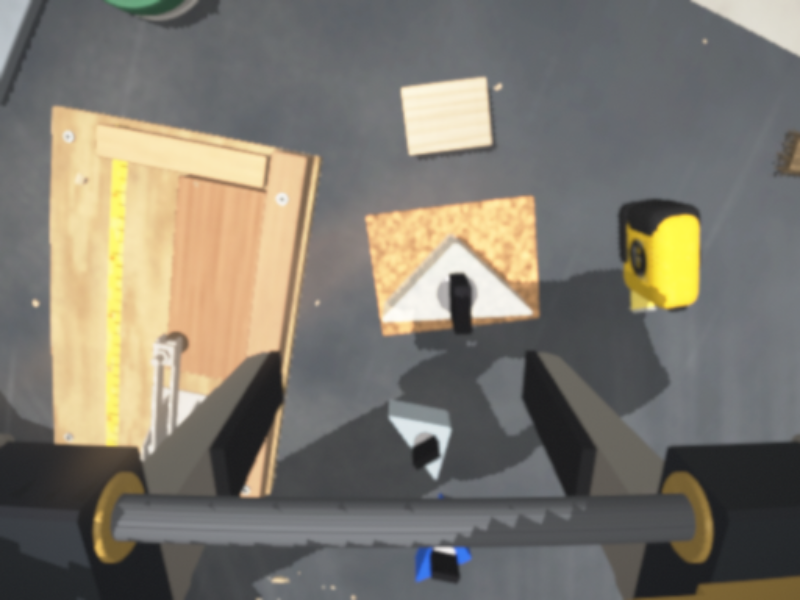

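servo_tool([
  [[0, 1, 0, 0], [0, 1, 0, 0], [0, 0, 0, 0], [0, 0, 0, 0]],
])

```text
time_s: 7.85
position: [0.476, -0.3064, 0.2144]
tcp_rot: [-0.0, 0.985, 0.172, -0.0]
ft_force: [-0.5, 0.8, -0.8]
width: 0.0915
gripper_force: 0.0
```

```bash
python3 - <<'E'
from h import *
s=snap('wrist');save(s,'p2.pkl')
for f in('p1.pkl','p2.pkl'):
    w=load(f);o=w['obs'];print(o['position'],o['tcp_rot'])
    H,W=384,512;u,v=np.meshgrid(np.arange(W),np.arange(H))
    P=bydepth(w,np.c_[u.ravel(),v.ravel()]).reshape(H,W,3)
    m=(P[...,2]>.072)&(P[...,2]<.1)&(np.hypot(P[...,0]-.455,P[...,1]+.316)<.05)&(w['color'].max(-1)<90)
    m2=(np.hypot(P[...,0]-.455,P[...,1]+.316)<.05)&(w['color'].max(-1)<90)
    print(m.sum(),m2.sum(),P[m].mean(0),np.percentile(P[m][:,2],[5,50,95]))
    for z,mm in((.085,m),):
        c=max(cv2.findContours(mm.astype(np.uint8),0,1)[0],key=cv2.contourArea)
        print(cv2.minAreaRect((onplane(w,c[:,0],z)[:,:2]*1000).astype(np.float32)))
        print('cen px',np.array(np.nonzero(mm))[::-1].mean(1))
E
```

```text
[ 0.46209245 -0.27007423  0.21446691] [-3.22645834e-04  9.85162619e-01  1.71623164e-01  2.57215219e-05]
409 7703 [ 0.45962003 -0.30957255  0.08423841] [0.07497451 0.08533878 0.08668087]
((459.7156982421875, -309.5693664550781), (37.13087463378906, 12.159353256225586), 22.172605514526367)
cen px [294.84107579 195.75305623]
[ 0.47599375 -0.30642705  0.21442442] [-4.81157768e-04  9.85043815e-01  1.72303360e-01 -5.16026222e-05]
351 1811 [ 0.45988945 -0.31089916  0.08498773] [0.07919445 0.08557254 0.08681108]
((460.118408203125, -310.9056396484375), (37.150428771972656, 10.324129104614258), 21.588075637817383)
cen px [257.46438746 196.89458689]
```

The larger clear prism stands on the cork, with its tab from (458,275) to (462,330), its square corner at (452,237), and the back face lower down. The smaller clear one is at (425,440). Refining the tab now.

```bash
python3 - <<'E'
from h import *
cen=[];ws=[]
for f in('p1.pkl','p2.pkl'):
    w=load(f);ws.append(w)
    H,W=384,512;u,v=np.meshgrid(np.arange(W),np.arange(H))
    P=bydepth(w,np.c_[u.ravel(),v.ravel()]).reshape(H,W,3)
    near=np.hypot(P[...,0]-.459,P[...,1]+.31)<.08
    m=(P[...,2]>.0828)&(P[...,2]<.1)&near
    c=max(cv2.findContours(m.astype(np.uint8),0,1)[0],key=cv2.contourArea)
    r=cv2.minAreaRect((onplane(w,c[:,0],.085)[:,:2]*1000).astype(np.float32));print('tab',r)
    b=cv2.minAreaRect(c[:,0].astype(np.float32));cen.append(np.array(b[0]))
    m=near&(w['color'].min(-1)>140)|m
    hs=cv2.cvtColor(w['color'],cv2.COLOR_RGB2HSV);m=near&(((hs[...,1]<45)&(hs[...,2]>120))|(P[...,2]>.06))
    m=cv2.morphologyEx(m.astype(np.uint8),cv2.MORPH_OPEN,np.ones((3,3)))
    c=max(cv2.findContours(m,0,1)[0],key=cv2.contourArea)
    A,t=cv2.minEnclosingTriangle(c);V=onplane(w,t[:,0],.046)[:,:2]
    print('tri',V.round(4).tolist(),[round(np.linalg.norm(V[i]-V[i-1]),4) for i in range(3)],V.mean(0))
    print('tri px',t[:,0].round(1).tolist())
print('tri tab top',tri([(ws[0],cen[0]),(ws[1],cen[1])]))
E
```

```text
tab ((458.554931640625, -310.579833984375), (34.21645736694336, 11.170783996582031), 22.1605281829834)
tri [[0.5668, -0.4963], [0.1582, -0.1458], [0.2507, -0.8559]] [np.float64(0.4788), np.float64(0.5383), np.float64(0.7161)] [ 0.32521241 -0.49932297]
tri px [[478.6000061035156, 153.1999969482422], [100.19999694824219, 342.3999938964844], [543.4000244140625, 402.79998779296875]]
tab ((458.595947265625, -311.1684265136719), (34.127620697021484, 11.864614486694336), 22.706623077392578)
tri [[0.4691, -0.3132], [-0.3745, 0.5114], [0.3442, -1.2073]] [np.float64(0.9028), np.float64(1.1797), np.float64(1.8629)] [ 0.14630403 -0.33636707]
tri px [[262.29998779296875, 178.89999389648438], [-171.39999389648438, 383.0], [656.0999755859375, 383.0]]
tri tab top [ 0.45762804 -0.31151387  0.08082779]
```

servo_tool([
  [[-0.9, -0.08, 0, -0.64], [0, 0, 1, 0], [0, 0, 1, 0], [0, 0, 1, 0], [0, 0, 1, 0], [0, 0, 1, 0], [0, 0, 0.5, 0], [0, 0, 0, 0], [0, 0, 0, 0]],
], gripper=-0.5, grip_force=25)

```text
time_s: 8.65
position: [0.4582, -0.3112, 0.1048]
tcp_rot: [-0.0, 0.981, 0.194, -0.0]
ft_force: [0.5, -0.3, 0.1]
width: 0.0688
gripper_force: 0.0
```

```bash
python3 - <<'E'
from h import *
w=snap('wrist');o=w['obs'];print(o['position'],o['tcp_rot'],o['width'])
H,W=384,512;u,v=np.meshgrid(np.arange(W),np.arange(H))
P=bydepth(w,np.c_[u.ravel(),v.ravel()]).reshape(H,W,3)
m=(P[...,2]>.08)&(P[...,2]<.095)&(np.hypot(P[...,0]-.459,P[...,1]+.31)<.04)
c=max(cv2.findContours(m.astype(np.uint8),0,1)[0],key=cv2.contourArea)
r=cv2.minAreaRect((onplane(w,c[:,0],.085)[:,:2]*1000).astype(np.float32));print('tab',r,m.sum(),np.percentile(P[m][:,2],[10,50,90]))
a=2*np.arctan2(o['tcp_rot'][2],o['tcp_rot'][1]);d=np.array(r[0])/1000-o['position'][:2]
print(np.degrees(a),'dx,dy tool mm',1e3*(d@[np.cos(a),np.sin(a)]),1e3*(d@[np.sin(a),-np.cos(a)]))
E
```

```text
[ 0.45822418 -0.31119653  0.10483065] [-2.89666599e-04  9.80966210e-01  1.94178269e-01 -9.93328072e-05] 0.06880899360978276
tab ((459.3401794433594, -310.8129577636719), (35.06467056274414, 11.677191734313965), 23.007129669189453) 883 [0.08423172 0.08552506 0.08631442]
22.39344977287595 dx,dy tool mm 1.177966983464737 0.07050429631355658
```

The tab is centred within 1 mm, so I go down and grip.

servo_tool([
  [[0.03, 0, 1, -0.1], [0, 0, 1, 0], [0, 0, 0.45, 0], [0, 0, 0, 0], [0, 0, 0, 0]],
])

```text
time_s: 9.12
position: [0.4591, -0.312, 0.0565]
tcp_rot: [0.0, 0.98, 0.197, 0.0]
ft_force: [0.3, -0.2, 0.9]
width: 0.0686
gripper_force: 0.0
```

servo_tool([
  [[0, 0, 0, 0], [0, 0, 0, 0], [0, 0, 0, 0], [0, 0, 0, 0], [0, 0, 0, 0], [0, 0, 0, 0], [0, 0, 0, 0], [0, 0, 0, 0]],
], gripper=1, grip_force=25)

```text
time_s: 9.78
position: [0.4587, -0.3117, 0.0556]
tcp_rot: [-0.0, 0.98, 0.197, -0.0]
ft_force: [0.8, 0.4, 0.5]
width: 0.0178
gripper_force: 0.0
```

servo_tool([
  [[0, 0, -0.2, 0], [0, 0, -0.5, 0], [0, 0, -1, 0], [0, 0, -1, 0], [0, 0, -1, 0], [0, 0, -1, 0], [0, 0, -0.5, 0], [0, 0, 0, 0], [0, 0, 0, 0]],
])

```text
time_s: 10.53
position: [0.4586, -0.3117, 0.1594]
tcp_rot: [-0.0, 0.98, 0.197, -0.0]
ft_force: [-1.0, -0.1, -5.3]
width: 0.0116
gripper_force: 25.0
```

```bash
python3 - <<'E'
from h import *
w=snap('wrist');save(w,'g1.pkl');o=w['obs'];print(o['time_s'],o['position'],o['tcp_rot'],o['width'],o['ft_force'],o['gripper_force'],o['q'])
cv2.imwrite('pics/g1.png',w['color'][:,:,::-1])
E
```

```text
10.5333 [ 0.4586065  -0.31165508  0.15938285] [-1.83836266e-05  9.80368790e-01  1.97172600e-01 -2.98822584e-05] 0.011619932890794334 [-1.02412074 -0.08968536 -5.3103069 ] 24.999083876609802 [-8.14823804e-01  1.53730066e-01  1.71437133e+00 -3.26965286e-05
  1.27355408e+00  3.59035973e-01]
```

View pics/g1.png

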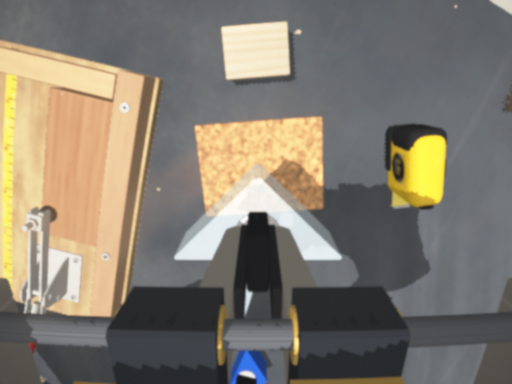

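```bash
python3 - <<'E'
from h import *
w=load('g1.pkl');o=w['obs'];H,W=384,512;u,v=np.meshgrid(np.arange(W),np.arange(H))
P=bydepth(w,np.c_[u.ravel(),v.ravel()]).reshape(H,W,3)
a=2*np.arctan2(o['tcp_rot'][2],o['tcp_rot'][1]);c,s=np.cos(a),np.sin(a)
D=P-o['position'];T=np.stack([D[...,0]*c+D[...,1]*s,D[...,0]*s-D[...,1]*c,-D[...,2]],-1)*1e3
np.set_printoptions(suppress=True,linewidth=160)
for y in range(160,290,6): print(y,w['color'][y,258],T[y,258].round(1),'|',T[y,215].round(1),'|',T[y,300].round(1))
E
```

```text
160 [246 203 140] [ 16.   -0.6 153.2] | [ 16.4 -45.3 151.7] | [ 16.2  43.3 152.6]
166 [216 194 169] [35.3 -0.6 43.6] | [  9.8 -45.7 152.6] | [  9.9  43.5 152.3]
172 [228 208 179] [35.6 -0.7 25.7] | [  3.4 -45.9 152.2] | [  3.4  43.7 152.2]
178 [242 234 218] [35.4 -0.7 12.1] | [ -3.4 -46.3 153. ] | [ -3.3  44.  152.8]
184 [251 248 241] [32.1 -0.7 10.6] | [-10.2 -46.6 153.5] | [ -9.7  44.2 151.9]
190 [238 238 231] [28.  -0.7 11.7] | [-16.6 -46.7 152.3] | [-16.5  44.5 152.3]
196 [242 240 234] [24.1 -0.7 11.9] | [-23.4 -47.  152.4] | [-23.8  45.  153.9]
202 [243 241 235] [20.7 -0.7 10.6] | [-30.3 -47.3 152.6] | [-30.5  45.2 153.3]
208 [244 242 236] [16.1 -0.6 12.4] | [  8.4 -30.2  32.4] | [ 8.2 28.3 33.1]
214 [31 30 32] [16.8 -0.7  0.5] | [ 10.5 -28.   16.2] | [10.5 26.1 16.2]
220 [27 26 28] [16.9 -0.7 -8.6] | [  8.6 -27.4  10.8] | [ 8.4 25.6 11.4]
226 [27 27 28] [ 16.7  -0.7 -16.2] | [  3.7 -27.9  12.8] | [ 3.6 26.  13. ]
232 [26 27 28] [ 17.2  -0.7 -24.7] | [ -0.1 -27.9  12. ] | [ 0.2 25.9 11.4]
238 [31 30 32] [ 14.8  -0.7 -26.7] | [ -3.8 -28.   11. ] | [-3.8 26.1 11.1]
244 [31 32 33] [ 11.9  -0.7 -27.7] | [ -8.1 -28.1  11.1] | [-8.6 26.4 12.1]
250 [31 31 32] [  8.3  -0.7 -27.1] | [-12.6 -28.4  11.4] | [-12.7  26.5  11.8]
256 [31 30 32] [  5.1  -0.7 -27.6] | [ 11.2 -20.9 -38.7] | [ 11.1  19.2 -38.3]
262 [32 31 33] [  1.6  -0.7 -27.7] | [ 11.4 -20.2 -44.4] | [ 10.9  18.5 -43.5]
268 [31 31 33] [ -2.5  -0.7 -26.6] | [ 11.  -19.6 -48.9] | [ 11.   17.9 -48.8]
274 [30 31 32] [ -5.6  -0.7 -27.5] | [ 11.4 -18.9 -54.3] | [ 11.6  17.1 -54.5]
280 [31 31 32] [ -9.5  -0.6 -27.1] | [ 11.7 -18.3 -59.3] | [ 12.4  16.4 -60.3]
286 [31 30 33] [-13.   -0.6 -27.5] | [ 12.2 -17.6 -64.2] | [ 12.1  15.9 -64. ]
```

The tab is held centred, with its end at tool x=17 and the glass underside 51.5 mm below the TCP. I carry it to the mount next.

servo_tool([
  [[0.46, -0.49, 0, 0], [0.92, -0.975, 0, 0], [0.92, -0.975, 0, 0], [0.92, -0.975, 0, 0], [0.92, -0.975, 0, 0], [0.92, -0.975, 0, 0], [0.92, -0.975, 0, 0], [0.92, -0.975, 0, 0], [0.92, -0.975, 0, 0]],
], gripper=1, grip_force=32)

```text
time_s: 11.33
position: [0.5381, -0.0957, 0.1579]
tcp_rot: [-0.001, 0.98, 0.197, -0.001]
ft_force: [0.1, -0.2, -5.7]
width: 0.0117
gripper_force: 32.0
```

servo_tool([
  [[0.92, -0.975, 0, 0], [0.92, -0.975, 0, 0], [0.92, -0.975, 0, 0], [0.92, -0.975, 0, 0], [0.92, -0.975, 0, 0], [0.92, -0.975, 0, 0], [0.46, -0.49, 0, 0], [0, 0, 0, 0], [0, 0, 0, 0]],
])

```text
time_s: 12.08
position: [0.5992, 0.0655, 0.1583]
tcp_rot: [-0.0, 0.98, 0.198, -0.001]
ft_force: [0.4, 0.2, -5.1]
width: 0.0119
gripper_force: 32.0
```

servo_tool([
  [[0, 0, 0, 0.5], [0, 0, 0, 1], [0, 0, 0, 1], [0, 0, 0, 1], [0, 0, 0, 1], [0, 0, 0, 1], [0, 0, 0, 1], [0, 0, 0, 1], [0, 0, 0, 1], [0, 0, 0, 0.5]],
])

```text
time_s: 12.92
position: [0.5994, 0.0633, 0.159]
tcp_rot: [0.0, 0.993, -0.118, -0.001]
ft_force: [-0.1, -0.3, -5.3]
width: 0.0121
gripper_force: 32.0
```

```bash
cat > st.py <<'E'
from h import *
o=ctrl.observe();p=o['position'];a=2*np.arctan2(o['tcp_rot'][2],o['tcp_rot'][1]);m=np.radians(-13.2)
d=p[:2]-[.596,.1202];c,s=np.cos(m),np.sin(m)
f=o['ft_force']
print(round(o['time_s'],2),'TCP',p.round(4),'yaw',np.degrees(a).round(2),'in mount mm',((d@[c,s])*1e3).round(1),((d@[-s,c])*1e3).round(1),'F mount',(f[:2]@[c,s]).round(1),(f[:2]@[-s,c]).round(1),f[2].round(1),'w',o['width'].round(4),'q',o['q'].round(2))
E
python3 st.py
```

```text
Traceback (most recent call last):
  File "st.py", line 5, in <module>
    print(round(o['time_s'],2),'TCP',p.round(4),'yaw',np.degrees(a).round(2),'in mount mm',((d@[c,s])*1e3).round(1),((d@[-s,c])*1e3).round(1),'F mount',(f[:2]@[c,s]).round(1),(f[:2]@[-s,c]).round(1),f[2].round(1),'w',o['width'].round(4),'q',o['q'].round(2))
                                                                                                                                                                                                                         ^^^^^^^^^^^^^^^^
AttributeError: 'float' object has no attribute 'round'
```

```bash
sed -i "s/o\['width'\].round(4)/round(o['width'],4)/" st.py && python3 st.py && python3 - <<'E'
from h import *
w=snap('wrist');o=w['obs'];H,W=384,512;u,v=np.meshgrid(np.arange(W),np.arange(H))
P=bydepth(w,np.c_[u.ravel(),v.ravel()]).reshape(H,W,3)
a=2*np.arctan2(o['tcp_rot'][2],o['tcp_rot'][1]);c,s=np.cos(a),np.sin(a)
D=P-o['position'];T=np.stack([D[...,0]*c+D[...,1]*s,D[...,0]*s-D[...,1]*c,-D[...,2]],-1)*1e3
for y in (184,190,196,202,220,226,232,250,262): print(y,T[y,258].round(1),'|',T[y,215].round(1),'|',T[y,300].round(1))
m=(T[...,2]>8)&(T[...,2]<16)&(T[...,0]>-25)&(T[...,0]<45)&(abs(T[...,1])<60)
A=np.c_[T[m][:,:2],np.ones(m.sum())];k=np.linalg.lstsq(A,T[m][:,2],rcond=None)[0];print('glass top tilt/height',k,m.sum())
for n,sg in(('left',1),('right',-1)):
    q=T[m]; print(n,q[:,1].min(),q[:,1].max(),q[:,0].min(),q[:,0].max())
E
```

```text
12.92 TCP [0.5994 0.0633 0.159 ] yaw -13.53 in mount mm 16.3 -54.6 F mount -0.0 -0.3 -5.3 w 0.0121 q [-0.09  0.28  1.57 -0.    1.29  1.71]
184 [30.9 -1.  11.9] | [ -9.3 -45.8 147.1] | [-12.4  44.9 157.6]
190 [27.1 -1.  11.8] | [-15.7 -46.  146.4] | [-19.7  45.3 158.9]
196 [23.2 -1.  12. ] | [-22.  -46.1 145.2] | [-26.5  45.5 158.5]
202 [19.8 -1.  10.9] | [-29.  -46.5 146. ] | [-33.6  45.9 158.7]
220 [16.1 -1.  -8.5] | [  7.3 -28.   12.2] | [ 7.4 25.3 11.9]
226 [ 16.   -1.1 -16.3] | [  3.3 -28.1  12. ] | [ 3.4 25.4 11.7]
232 [ 16.1  -1.1 -23.9] | [ -1.  -28.3  12.1] | [ 0.1 25.4  9.9]
250 [  8.1  -1.1 -28.3] | [-13.4 -28.7  11.5] | [  85.2   -1.4 -170.7]
262 [  0.7  -1.1 -27.3] | [ 10.4 -20.7 -43.9] | [ 10.8  17.9 -44.6]
glass top tilt/height [ 5.00844078e-03 -9.63199462e-04  1.15067391e+01] 4656
left -55.93472690212479 53.245462819821036 -20.832919238902512 35.17398628936909
right -55.93472690212479 53.245462819821036 -20.832919238902512 35.17398628936909
```

servo_tool([
  [[0.12, -0.7, 0, -0.08], [0.12, -0.9, 0, 0], [0.12, -0.8, 0, 0], [0, -0.34, 0, 0], [0, 0, 0, 0], [0, 0, 0, 0], [0, 0, 0, 0]],
])

```text
time_s: 13.55
position: [0.6192, 0.1158, 0.1594]
tcp_rot: [0.0, 0.994, -0.113, -0.0]
ft_force: [-0.1, -0.2, -4.9]
width: 0.0118
gripper_force: 32.0
```

```bash
python3 st.py
```

```text
13.55 TCP [0.6192 0.1158 0.1594] yaw -12.94 in mount mm 23.6 1.0 F mount -0.0 -0.2 -4.9 w 0.0118 q [-0.01  0.34  1.49 -0.    1.31  1.79]
```

servo_tool([
  [[0.02, 0.05, 0.5, 0.06], [0, 0, 1, 0], [0, 0, 1, 0], [0, 0, 0.8, 0], [0, 0, 0.5, 0], [0, 0, 0.3, 0], [0, 0, 0.15, 0], [0, 0, 0, 0], [0, 0, 0, 0]],
])

```text
time_s: 14.3
position: [0.6204, 0.1154, 0.0756]
tcp_rot: [-0.0, 0.993, -0.115, 0.001]
ft_force: [-0.2, -0.2, -4.0]
width: 0.0119
gripper_force: 32.0
```

```bash
python3 st.py
```

```text
14.3 TCP [0.6204 0.1154 0.0756] yaw -13.18 in mount mm 24.9 0.9 F mount -0.1 -0.2 -4.0 w 0.0119 q [-0.01  0.43  1.55 -0.    1.16  1.79]
```

servo_tool([
  [[-0.04, 0.04, 0, 0], [0, 0, 0.06, 0], [0, 0, 0.06, 0], [0, 0, 0.06, 0], [0, 0, 0.06, 0], [0, 0, 0.05, 0], [0, 0, 0, 0], [0, 0, 0, 0]],
])

```text
time_s: 14.97
position: [0.6186, 0.1149, 0.0687]
tcp_rot: [0.0, 0.993, -0.115, -0.0]
ft_force: [0.1, -0.5, -3.5]
width: 0.0118
gripper_force: 32.0
```

```bash
python3 st.py
```

```text
14.97 TCP [0.6186 0.1149 0.0687] yaw -13.17 in mount mm 23.2 0.0 F mount 0.2 -0.4 -3.5 w 0.0118 q [-0.01  0.44  1.55 -0.    1.15  1.79]
```

servo_tool([
  [[0, 0, 0.03, 0], [0, 0, 0.03, 0], [0, 0, 0, 0]],
])

```text
time_s: 15.22
position: [0.6192, 0.1149, 0.0681]
tcp_rot: [-0.0, 0.993, -0.115, 0.001]
ft_force: [-0.5, 0.2, -3.1]
width: 0.0118
gripper_force: 32.0
```

```bash
python3 st.py
```

```text
15.22 TCP [0.6192 0.1149 0.0681] yaw -13.18 in mount mm 23.8 0.1 F mount -0.6 0.0 -3.1 w 0.0118 q [-0.01  0.44  1.55 -0.    1.15  1.79]
```

servo_tool([
  [[0, 0, 0.025, 0], [0, 0, 0.025, 0], [0, 0, 0, 0]],
])

```text
time_s: 15.47
position: [0.6199, 0.1149, 0.068]
tcp_rot: [-0.0, 0.993, -0.115, 0.001]
ft_force: [0.1, 0.1, 3.5]
width: 0.0115
gripper_force: 32.0
```

servo_tool([
  [[0, 0, 0.025, 0], [0, 0, 0, 0], [0, 0, 0, 0]],
])

```text
time_s: 15.72
position: [0.6202, 0.1149, 0.068]
tcp_rot: [-0.0, 0.993, -0.115, 0.002]
ft_force: [-0.1, -0.1, 6.6]
width: 0.012
gripper_force: 32.0
```

```bash
python3 st.py
```

```text
15.72 TCP [0.6202 0.1149 0.068 ] yaw -13.18 in mount mm 24.8 0.4 F mount -0.1 -0.2 6.6 w 0.012 q [-0.01  0.44  1.55 -0.    1.14  1.79]
```

It rests on the mount: contact at TCP z = 0.068, as predicted. I ease the load and release.

servo_tool([
  [[0, 0, -0.03, 0], [0, 0, 0, 0]],
], grip_force=8)

```text
time_s: 15.88
position: [0.6198, 0.1149, 0.0679]
tcp_rot: [-0.0, 0.993, -0.115, 0.001]
ft_force: [0.7, 0.5, 6.1]
width: 0.0124
gripper_force: 8.0
```

servo_tool([
  [[0, 0, 0, 0], [0, 0, 0, 0], [0, 0, 0, 0], [0, 0, 0, 0], [0, 0, 0, 0], [0, 0, 0, 0], [0, 0, 0, 0]],
], gripper=0)

```text
time_s: 16.47
position: [0.6186, 0.1149, 0.0665]
tcp_rot: [0.0, 0.993, -0.115, -0.0]
ft_force: [-0.3, 0.6, -0.1]
width: 0.0459
gripper_force: 0.0
```

servo_tool([
  [[0, 0, -0.5, 0], [0, 0, -1, 0], [0, 0, -1, 0], [0, 0, -1, 0], [0, 0, -1, 0], [0, 0, -1, 0], [0, 0, 0, 0], [0, 0, 0, 0]],
])

```text
time_s: 17.13
position: [0.6197, 0.1149, 0.1783]
tcp_rot: [-0.0, 0.993, -0.115, 0.002]
ft_force: [0.9, 0.8, -1.1]
width: 0.0455
gripper_force: 0.0
```

```bash
python3 st.py; python3 - <<'E'
from h import *
w=snap('wrist');save(w,'r1.pkl')
cv2.imwrite('pics/r1.png',w['color'][:,:,::-1])
E
```

```text
17.13 TCP [0.6197 0.1149 0.1783] yaw -13.17 in mount mm 24.3 0.2 F mount 0.7 1.0 -1.1 w 0.0455 q [-0.01  0.32  1.47  0.    1.34  1.79]
```

View pics/r1.png

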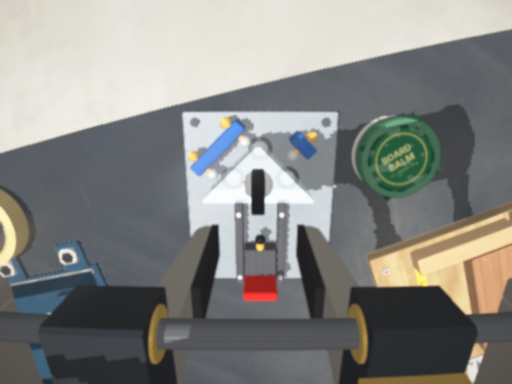

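The prism stands on the mount: apex at (258,148), back edge at row 203, tab at (258,192). The nose is at (260,243), clear of it, and the red handle is at (260,288). I measure the pose and the handle next.

```bash
python3 - <<'E'
from h import *
w=load('r1.pkl');H,W=384,512;u,v=np.meshgrid(np.arange(W),np.arange(H))
P=bydepth(w,np.c_[u.ravel(),v.ravel()]).reshape(H,W,3)
m=np.radians(-13.2);c,s=np.cos(m),np.sin(m)
D=P-[.596,.1202,0];M=np.stack([D[...,0]*c+D[...,1]*s,-D[...,0]*s+D[...,1]*c,D[...,2]],-1)*1e3
def tom(p): d=p-[.596,.1202,0];return np.c_[d[:,0]*c+d[:,1]*s,-d[:,0]*s+d[:,1]*c]*1e3
def rect(mask,z,n):
    k=max(cv2.findContours(mask.astype(np.uint8),0,1)[0],key=cv2.contourArea)
    q=tom(onplane(w,k[:,0],z));print(n,cv2.minAreaRect(q.astype(np.float32)),'x',q[:,0].min().round(1),q[:,0].max().round(1),'y',q[:,1].min().round(1),q[:,1].max().round(1),'z',np.percentile(M[mask][:,2],[10,50,90]).round(1))
roi=(u>240)&(u<275)&(v>165)&(v<220)
rect(roi&(M[...,2]>92),.095,'tab')
col=w['color'].astype(int);red=(col[...,0]>130)&(col[...,1]<70)&(u>235)&(u<285)&(v>270)&(v<305)
rect(red&(M[...,2]>67),.07,'handle top');rect(red,.07,'red all')
g=(M[...,2]>50)&(M[...,2]<62)&(u>200)&(u<320)&(v>140)&(v<210)
rect(g,.056,'glass top')
q=M[g];A=np.c_[q[:,:2],np.ones(len(q))];print(np.linalg.lstsq(A,q[:,2],rcond=None)[0],len(q))
gold=(u>250)&(u<270)&(v>232)&(v<252)&(w['color'].max(-1)<60);rect(gold,.03,'nose black')
E
```

```text
tab ((24.284191131591797, 2.026777505874634), (33.96793746948242, 11.780776977539062), 0.39278796315193176) x 7.3 41.3 y -4.0 8.0 z [94.5 95.4 96.5]
handle top ((-93.44192504882812, -1.0246219635009766), (9.926831245422363, 33.430870056152344), 0.046067994087934494) x -98.4 -88.5 y -17.7 15.7 z [68.3 70.3 71.4]
red all ((-84.42964935302734, -1.0173759460449219), (27.95138931274414, 33.430870056152344), 0.046067994087934494) x -98.4 -70.5 y -17.7 15.7 z [41.9 60.  70.8]
glass top ((32.15507888793945, 1.6854972839355469), (55.432456970214844, 109.30355072021484), 0.06264472752809525) x 4.4 59.9 y -53.0 56.3 z [55.6 56.6 58.4]
[-3.46150103e-03  1.99062639e-03  5.68332054e+01] 2961
nose black ((-47.88628387451172, -1.1245346069335938), (6.147354602813721, 8.923510551452637), 0.06164257228374481) x -51.0 -44.8 y -5.6 3.3 z [34.1 35.4 36.4]
```

servo_tool([
  [[-0.5, 0, 0, 0], [-1, 0, 0, 0], [-1, 0, 0, 0], [-1, 0, 0, 0], [-1, 0, 0, 0], [-1, 0, 0, 0], [-1, 0, 0, 0], [-1, 0, 0, 0], [-0.3, 0, 0, 0], [0, 0, 0, 0]],
], gripper=1, grip_force=20)

```text
time_s: 18.02
position: [0.4651, 0.1507, 0.1753]
tcp_rot: [0.0, 0.993, -0.114, -0.001]
ft_force: [0.4, -0.4, -0.3]
width: 0.0005
gripper_force: 0.0
```

```bash
python3 st.py
```

```text
18.02 TCP [0.4651 0.1507 0.1753] yaw -13.12 in mount mm -134.4 -0.2 F mount 0.5 -0.3 -0.3 w 0.0005 q [ 0.07 -0.03  1.88  0.    1.3   1.87]
```

servo_tool([
  [[0, 0, 0.5, 0], [0, 0, 1, 0], [0, 0, 1, 0], [0, 0, 1, 0], [0, 0, 1, 0], [0, 0, 1, 0], [0, 0, 0.5, 0], [0, 0, 0, 0], [0, 0, 0, 0]],
])

```text
time_s: 18.77
position: [0.467, 0.1502, 0.0562]
tcp_rot: [0.0, 0.993, -0.115, -0.001]
ft_force: [0.2, -0.6, 0.4]
width: 0.0003
gripper_force: 0.0
```

```bash
python3 st.py
```

```text
18.77 TCP [0.467  0.1502 0.0562] yaw -13.19 in mount mm -132.5 -0.3 F mount 0.3 -0.6 0.4 w 0.0003 q [ 0.06  0.13  1.96 -0.    1.05  1.87]
```

servo_tool([
  [[0, 0, 0.4, 0], [0, 0, 0.2, 0], [0.4, 0, 0, 0], [0.4, 0, 0, 0], [0.15, 0, 0, 0], [0.1, 0, 0, 0], [0.1, 0, 0, 0], [0, 0, 0, 0]],
])

```text
time_s: 19.43
position: [0.4882, 0.1455, 0.0446]
tcp_rot: [-0.0, 0.993, -0.115, -0.002]
ft_force: [-5.1, 1.5, 2.9]
width: 0.0006
gripper_force: 2.2
```

```bash
python3 st.py
```

```text
19.43 TCP [0.4882 0.1455 0.0446] yaw -13.18 in mount mm -110.7 0.0 F mount -5.3 0.3 2.9 w 0.0006 q [0.05 0.2  1.91 0.   1.03 1.85]
```

servo_tool([
  [[0.05, 0, 0, 0], [0.05, 0, 0, 0], [0.05, 0, 0, 0], [0, 0, 0, 0], [0, 0, 0, 0]],
])

```text
time_s: 19.85
position: [0.4901, 0.145, 0.0444]
tcp_rot: [-0.0, 0.993, -0.115, -0.002]
ft_force: [-6.3, 1.2, 5.5]
width: 0.0003
gripper_force: 3.6
```

```bash
python3 st.py
```

```text
19.85 TCP [0.4901 0.145  0.0444] yaw -13.16 in mount mm -108.8 -0.0 F mount -6.4 -0.3 5.5 w 0.0003 q [0.05 0.21 1.91 0.   1.03 1.85]
```

servo_tool([
  [[0.1, 0, 0, 0], [0.2, 0, 0, 0], [0.2, 0, 0, 0], [0.2, 0, 0, 0], [0.2, 0, 0, 0], [0.2, 0, 0, 0], [0.2, 0, 0, 0], [0.2, 0, 0, 0], [0.1, 0, 0, 0], [0, 0, 0, 0]],
])

```text
time_s: 20.68
position: [0.5215, 0.1377, 0.0443]
tcp_rot: [-0.0, 0.993, -0.115, -0.002]
ft_force: [-6.5, 1.8, 4.4]
width: 0.0003
gripper_force: 3.2
```

```bash
python3 st.py
```

```text
20.68 TCP [0.5215 0.1377 0.0443] yaw -13.17 in mount mm -76.5 0.0 F mount -6.7 0.2 4.4 w 0.0003 q [0.03 0.27 1.83 0.   1.05 1.83]
```

servo_tool([
  [[0.1, 0, 0, 0], [0.1, 0, 0, 0], [0.1, 0, 0, 0], [0.05, 0, 0, 0], [0, 0, 0, 0]],
])

```text
time_s: 21.1
position: [0.528, 0.1362, 0.0443]
tcp_rot: [-0.0, 0.993, -0.115, -0.003]
ft_force: [-8.2, 1.5, 4.4]
width: 0.0003
gripper_force: 3.6
```

```bash
python3 st.py
```

```text
21.1 TCP [0.528  0.1362 0.0443] yaw -13.16 in mount mm -69.9 0.0 F mount -8.3 -0.4 4.4 w 0.0003 q [0.03 0.29 1.81 0.   1.05 1.83]
```

servo_tool([
  [[0.05, 0, 0, 0], [0.05, 0, 0, 0], [0.05, 0, 0, 0], [0.05, 0, 0, 0], [0.05, 0, 0, 0], [0.05, 0, 0, 0], [0.05, 0, 0, 0]],
])

```text
time_s: 21.68
position: [0.5344, 0.1346, 0.0442]
tcp_rot: [-0.0, 0.993, -0.115, -0.003]
ft_force: [-8.6, 1.3, 5.9]
width: 0.0007
gripper_force: 4.2
```

servo_tool([
  [[0.05, 0, 0, 0], [0.05, 0, 0, 0], [0.05, 0, 0, 0]],
])

```text
time_s: 21.93
position: [0.5373, 0.134, 0.0443]
tcp_rot: [-0.0, 0.993, -0.115, -0.003]
ft_force: [-7.8, 1.5, 4.2]
width: 0.0004
gripper_force: 4.2
```

```bash
python3 st.py && python3 - <<'E'
from h import *
w=snap('wrist');save(w,'s1.pkl');cv2.imwrite('pics/s1.png',w['color'][:,:,::-1])
E
```

```text
21.93 TCP [0.5373 0.134  0.0443] yaw -13.15 in mount mm -60.3 0.0 F mount -8.0 -0.4 4.2 w 0.0004 q [0.03 0.31 1.79 0.   1.06 1.83]
```

View pics/s1.png

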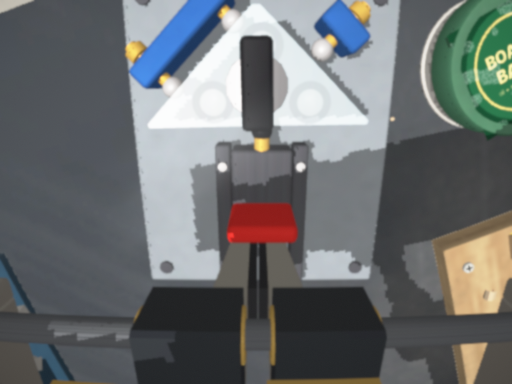

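The view shows the nose (262,140) right at the prism's back edge (row 125), with the prism square and the stop balls just ahead. From here I push in small steps and watch the force.

servo_tool([
  [[0.03, 0, 0, 0], [0.03, 0, 0, 0], [0.03, 0, 0, 0], [0.03, 0, 0, 0], [0, 0, 0, 0]],
])

```text
time_s: 22.4
position: [0.5397, 0.1334, 0.0443]
tcp_rot: [-0.0, 0.993, -0.115, -0.003]
ft_force: [-7.5, 1.9, 4.5]
width: 0.0003
gripper_force: 4.0
```

servo_tool([
  [[0.025, 0, 0, 0], [0.025, 0, 0, 0], [0.025, 0, 0, 0], [0, 0, 0, 0]],
])

```text
time_s: 22.73
position: [0.5412, 0.1331, 0.0443]
tcp_rot: [-0.0, 0.993, -0.115, -0.003]
ft_force: [-8.5, 2.5, 5.3]
width: 0.0004
gripper_force: 4.1
```

servo_tool([
  [[0.025, 0, 0, 0], [0.025, 0, 0, 0], [0, 0, 0, 0]],
])

```text
time_s: 22.98
position: [0.5418, 0.1329, 0.0442]
tcp_rot: [-0.0, 0.993, -0.115, -0.003]
ft_force: [-9.4, 2.0, 7.1]
width: 0.0006
gripper_force: 4.6
```

```bash
python3 st.py
```

```text
22.98 TCP [0.5418 0.1329 0.0442] yaw -13.15 in mount mm -55.6 0.0 F mount -9.6 -0.2 7.1 w 0.0006 q [0.02 0.32 1.77 0.   1.06 1.82]
```

servo_tool([
  [[0.025, 0, 0, 0], [0.025, 0, 0, 0], [0, 0, 0, 0]],
])

```text
time_s: 23.23
position: [0.5421, 0.1329, 0.0442]
tcp_rot: [0.0, 0.993, -0.114, -0.004]
ft_force: [-11.6, 1.8, 8.9]
width: 0.0004
gripper_force: 5.9
```

servo_tool([
  [[0.02, 0, 0, 0], [0.02, 0, 0, 0], [0, 0, 0, 0]],
])

```text
time_s: 23.48
position: [0.5423, 0.1328, 0.0442]
tcp_rot: [0.0, 0.993, -0.114, -0.005]
ft_force: [-13.2, 3.0, 9.2]
width: 0.0004
gripper_force: 7.0
```

servo_tool([
  [[0.02, 0, 0, 0], [0, 0, 0, 0], [0, 0, 0, 0]],
])

```text
time_s: 23.73
position: [0.5423, 0.1328, 0.0442]
tcp_rot: [0.0, 0.993, -0.114, -0.005]
ft_force: [-15.4, 1.3, 11.5]
width: 0.0001
gripper_force: 7.5
```

```bash
python3 st.py
```

```text
23.73 TCP [0.5423 0.1328 0.0442] yaw -13.14 in mount mm -55.1 -0.0 F mount -15.3 -2.3 11.5 w 0.0001 q [0.02 0.32 1.77 0.   1.06 1.82]
```

servo_tool([
  [[0.02, 0, 0, 0], [0, 0, 0, 0], [0, 0, 0, 0]],
])

```text
time_s: 23.98
position: [0.5424, 0.1328, 0.0442]
tcp_rot: [0.0, 0.993, -0.114, -0.006]
ft_force: [-15.6, 3.0, 12.3]
width: 0.0006
gripper_force: 8.1
```

```bash
python3 st.py && python3 - <<'E'
from h import *
w=snap('wrist');save(w,'s2.pkl')
cv2.imwrite('pics/s2.png',cv2.resize(w['color'][0:170,110:390],None,fx=2.8,fy=2.8,interpolation=2)[:,:,::-1])
H,W=384,512;u,v=np.meshgrid(np.arange(W),np.arange(H))
m=np.radians(-13.2);c,s=np.cos(m),np.sin(m)
def tom(p): d=p-[.596,.1202,0];return np.stack([d[...,0]*c+d[...,1]*s,-d[...,0]*s+d[...,1]*c,d[...,2]],-1)*1e3
for f in('s1.pkl','s2.pkl'):
    w=load(f);M=tom(bydepth(w,np.c_[u.ravel(),v.ravel()])).reshape(H,W,3)
    k=(M[...,2]>92)&(u>230)&(u<285)&(v>20)&(v<150)
    k=max(cv2.findContours(k.astype(np.uint8),0,1)[0],key=cv2.contourArea)
    print('tab',cv2.minAreaRect(tom(onplane(w,k[:,0],.095))[:,:2].astype(np.float32)))
    g=(M[...,2]>50)&(M[...,2]<62)&(abs(M[...,1])<60)&(M[...,0]>0)&(M[...,0]<50)&(v>30)&(v<135)&(w['color'].min(-1)>150)
    q=M[g];print('tilt',np.linalg.lstsq(np.c_[q[:,:2],np.ones(len(q))],q[:,2],rcond=None)[0])
    # back edge
    pts=[]
    for x in list(range(175,225,3))+list(range(295,345,3)):
        col=np.nonzero(g[:,x])[0]
        if len(col): pts.append((x,col.max()))
    e=tom(onplane(w,np.array(pts,float),.056));k=np.polyfit(e[:,1],e[:,0],1);print('back edge slope deg',np.degrees(k[0]),'x',k[1],np.std(e[:,0]-np.polyval(k,e[:,1])))
E
```

```text
23.98 TCP [0.5424 0.1328 0.0442] yaw -13.13 in mount mm -55.1 0.0 F mount -15.9 -0.6 12.3 w 0.0006 q [0.02 0.32 1.77 0.   1.07 1.82]
tab ((27.168291091918945, 1.9384794235229492), (33.6506462097168, 12.207771301269531), 0.785385012626648)
tilt [7.02124757e-03 7.81336522e-04 5.67317226e+01]
back edge slope deg -1.0685925874397004 x 8.415449399047583 0.12009532096426925
tab ((31.924938201904297, -2.157682418823242), (33.498600006103516, 12.154756546020508), 0.153124138712883)
tilt [1.20518650e-02 1.70191263e-03 5.65730792e+01]
back edge slope deg -0.0816060209272783 x 13.260108357523427 0.0416863959976432
```

View pics/s2.png

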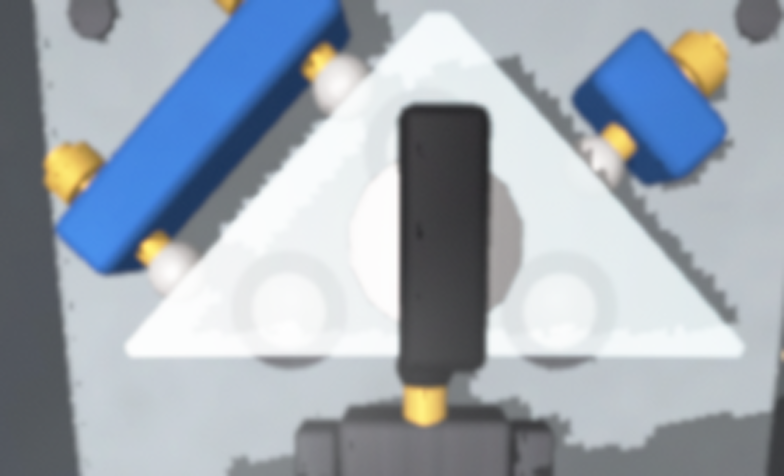

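The prism has come home: moved from x 27 to 32 and y 2 to -2, square within 0.1°, all three balls at its edges. I bring the push up to about 18 N.

servo_tool([
  [[0.02, 0, 0, 0], [0, 0, 0, 0], [0, 0, 0, 0]],
])

```text
time_s: 24.28
position: [0.5425, 0.1328, 0.0442]
tcp_rot: [0.0, 0.993, -0.114, -0.006]
ft_force: [-17.9, 2.9, 13.5]
width: 0.0003
gripper_force: 8.7
```

servo_tool([
  [[0, 0, 0, 0], [0, 0, 0, 0]],
])

```text
time_s: 24.45
position: [0.5425, 0.1328, 0.0442]
tcp_rot: [0.0, 0.993, -0.114, -0.006]
ft_force: [-16.6, 3.1, 12.7]
width: 0.0
gripper_force: 8.7
```

```bash
python3 st.py
```

```text
24.45 TCP [0.5425 0.1328 0.0442] yaw -13.13 in mount mm -55.0 0.0 F mount -16.9 -0.8 12.7 w 0.0 q [0.02 0.32 1.77 0.   1.07 1.82]
```

servo_tool([
  [[0.015, 0, 0, 0], [0, 0, 0, 0], [0, 0, 0, 0]],
])

```text
time_s: 24.7
position: [0.5425, 0.1328, 0.0442]
tcp_rot: [0.0, 0.993, -0.114, -0.006]
ft_force: [-18.2, 3.4, 13.6]
width: 0.0003
gripper_force: 9.1
```

servo_tool([
  [[0, 0, 0, 0], [0, 0, 0, 0], [0, 0, 0, 0]],
])

```text
time_s: 24.95
position: [0.5425, 0.1327, 0.0442]
tcp_rot: [0.0, 0.993, -0.114, -0.006]
ft_force: [-17.3, 3.6, 13.2]
width: 0.0005
gripper_force: 9.1
```

```bash
python3 st.py
```

```text
24.95 TCP [0.5425 0.1327 0.0442] yaw -13.13 in mount mm -55.0 -0.0 F mount -17.7 -0.4 13.2 w 0.0005 q [0.02 0.32 1.77 0.   1.07 1.82]
```

The push is about 18 N in all, so I withdraw straight back.

servo_tool([
  [[-0.05, 0, 0, 0], [-0.1, 0, 0, 0], [-0.2, 0, 0, 0], [-0.5, 0, 0, 0], [-1, 0, 0, 0], [-1, 0, 0, 0], [-0.5, 0, 0, 0], [0, 0, -1, 0], [0, 0, -1, 0], [0, 0, -1, 0]],
])

```text
time_s: 25.78
position: [0.4826, 0.1467, 0.1055]
tcp_rot: [0.0, 0.993, -0.115, 0.0]
ft_force: [1.1, 0.0, -0.5]
width: 0.0004
gripper_force: 0.0
```

servo_tool([
  [[0, 0, -1, 0], [0, 0, -1, 0], [0, 0, 0, 0], [0, 0, 0, 0], [0, 0, 0, 0]],
])

```text
time_s: 26.2
position: [0.4823, 0.1466, 0.1438]
tcp_rot: [0.0, 0.993, -0.115, -0.0]
ft_force: [0.6, 0.1, -0.8]
width: 0.0003
gripper_force: 0.0
```

```bash
python3 st.py && python3 - <<'E'
from h import *
w=snap('wrist');save(w,'f.pkl')
H,W=384,512;u,v=np.meshgrid(np.arange(W),np.arange(H))
m=np.radians(-13.2);c,s=np.cos(m),np.sin(m)
def tom(p): d=p-[.596,.1202,0];return np.stack([d[...,0]*c+d[...,1]*s,-d[...,0]*s+d[...,1]*c,d[...,2]],-1)*1e3
M=tom(bydepth(w,np.c_[u.ravel(),v.ravel()])).reshape(H,W,3)
for n,k,z in(('tab',(M[...,2]>91)&(abs(M[...,0]-30)<30)&(abs(M[...,1])<15),.095),('handle',(M[...,2]>67)&(M[...,2]<75)&(M[...,0]<-25)&(M[...,0]>-70)&(abs(M[...,1])<22),.07)):
    if not k.any(): print(n,'none');continue
    k=max(cv2.findContours(k.astype(np.uint8),0,1)[0],key=cv2.contourArea)
    print(n,cv2.minAreaRect(tom(onplane(w,k[:,0],z))[:,:2].astype(np.float32)))
g=(M[...,2]>50)&(M[...,2]<62)&(abs(M[...,1])<55)&(M[...,0]>10)&(M[...,0]<55)&(w['color'].min(-1)>150)
q=M[g];print('tilt',len(q),np.linalg.lstsq(np.c_[q[:,:2],np.ones(len(q))],q[:,2],rcond=None)[0])
E
```

```text
26.2 TCP [0.4823 0.1466 0.1438] yaw -13.18 in mount mm -116.8 -0.2 F mount 0.6 0.2 -0.8 w 0.0003 q [ 0.06  0.04  1.87 -0.    1.23  1.86]
tab ((19.000530242919922, -2.30049467086792), (9.428899765014648, 11.391684532165527), 0.12585154175758362)
handle ((-39.71072006225586, -1.0907554626464844), (9.525646209716797, 35.31528854370117), 0.05637000501155853)
tilt 3424 [8.46543203e-02 1.23019977e-03 5.47544079e+01]
```

The tab is cut off at the edge of this view, so I rise and look again to check the level.

servo_tool([
  [[0.5, 0, -1, 0], [1, 0, -1, 0], [1, 0, -0.5, 0], [1, 0, 0, 0], [1, 0, 0, 0], [0, 0, 0, 0], [0, 0, 0, 0]],
])

```text
time_s: 26.83
position: [0.5696, 0.126, 0.1928]
tcp_rot: [0.0, 0.993, -0.115, -0.002]
ft_force: [-0.9, -0.4, 0.5]
width: 0.0004
gripper_force: 0.0
```

```bash
python3 st.py && python3 - <<'E'
from h import *
w=snap('wrist');save(w,'f.pkl')
H,W=384,512;u,v=np.meshgrid(np.arange(W),np.arange(H))
m=np.radians(-13.2);c,s=np.cos(m),np.sin(m)
def tom(p): d=p-[.596,.1202,0];return np.stack([d[...,0]*c+d[...,1]*s,-d[...,0]*s+d[...,1]*c,d[...,2]],-1)*1e3
M=tom(bydepth(w,np.c_[u.ravel(),v.ravel()])).reshape(H,W,3)
for n,k,z in(('tab',(M[...,2]>91)&(abs(M[...,0]-30)<30)&(abs(M[...,1])<15),.095),('handle',(M[...,2]>67)&(M[...,2]<75)&(M[...,0]<-25)&(M[...,0]>-70)&(abs(M[...,1])<22),.07)):
    k=max(cv2.findContours(k.astype(np.uint8),0,1)[0],key=cv2.contourArea)
    print(n,cv2.minAreaRect(tom(onplane(w,k[:,0],z))[:,:2].astype(np.float32)))
X,Y=M[...,0]-32,M[...,1]+2
g=(M[...,2]>50)&(M[...,2]<62)&(X>-17)&(X+abs(Y)<33)&(np.hypot(X,Y)>22)
q=M[g];print('tilt',len(q),np.linalg.lstsq(np.c_[q[:,:2],np.ones(len(q))],q[:,2],rcond=None)[0])
cv2.imwrite('pics/f.png',w['color'][:,:,::-1])
E
```

```text
26.83 TCP [0.5696 0.126  0.1928] yaw -13.21 in mount mm -27.0 -0.4 F mount -0.8 -0.6 0.5 w 0.0004 q [0.01 0.2  1.59 0.   1.35 1.81]
tab ((-172.57516479492188, -3.9693756103515625), (87.46387481689453, 139.6985626220703), 0.019932139664888382)
handle ((-38.55978775024414, -0.6159420013427734), (35.25309371948242, 10.29229736328125), 89.9971694946289)
tilt 1199 [-7.28372284e-03 -1.72728510e-04  5.69030514e+01]
```

servo_tool([
  [[0, 0, 0, 0], [0, 0, 0, 0], [0, 0, 0, 0], [0, 0, 0, 0], [0, 0, 0, 0], [0, 0, 0, 0]],
], gripper=0)

```text
time_s: 27.38
position: [0.5701, 0.1263, 0.1948]
tcp_rot: [-0.0, 0.993, -0.115, 0.0]
ft_force: [-1.1, -0.6, 0.4]
width: 0.0382
gripper_force: 0.0
```

```bash
python3 -c "
from plant import ctrl
print(ctrl.close_job())"
```

```text
the job is handed in; nothing more can be done
None
```

The job is handed in at about 27 s, no verdict shown: the prism sits released and level on the rests, square against all three ball stops by camera, and the presser was left after about 18 N of total push (roughly 10 N on the glass, inferred).

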